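Test the stop and hold the pipe rotator in run

TASK

Get the pipe rotator running: first test its stop by pressing the red mushroom button right down and letting it spring up again, then turn the mushroom clockwise to its stop (white line at the green tick) to reset it. Only after that, pull the black handle of the hold-to-run slide out until its red pointer stands over the green mark, and finish while still holding it there with the gripper, since it springs back if let go. Leave the reel, the bolt and the nut where they are.

Things in the scene. Friction and masses are not known exactly. Their poses are not given: they have to be found in the camera images.
- stop_box: yellow stop box, 92 x 92 x 46 mm, fixed to the table, with the red mushroom button in the middle of its top. Origin: centre of its underside; z up; at yaw 0 its front faces the robot (-x). It may stand left or right of the run unit.
- stop_press (a joint): travel of the mushroom: 0 up, 0.008 m right down. Spring: 3 N to start, 7 N right down. It does not latch: it comes up when let go.
- stop_turn (a joint): turn of the mushroom about its upright axis, in rad, growing clockwise seen from above: 0 to 1.05 (hard stop, 60 degrees, white line of the cap at the green tick on the box; this is reset). Starts between 0 and 0.2. Light friction (0.04 N m), stays where it is left.
- stop_top (a point): middle of the top of the red mushroom, 105 mm above the table when up. The cap is round, 40 mm in diameter, 20 mm high, its straight sides from 5 to 17 mm below this point; below it a thin 22 mm stem, then a 38 mm black collar 50 mm below this point. The point turns with the cap.
- run_unit: hold-to-run unit: low rail, 200 mm long (x) x 74 mm wide, dark base, aluminium rails, blue end blocks (up to 40 mm high), fixed to the table. Origin: centre of its underside; its own x runs along the rail, -x is the pull direction, roughly towards the robot.
- run_slide (a joint): travel of the slide from home: 0 home (far end), grows as it is pulled along the unit's -x, to 0.075 m. Spring back home: 3.6 N at home, plus 0.9 N for each 10 mm.
- run_handle: black upright handle on the slide, a rounded block 16 mm thick (along the rail) x 30 mm wide x 62 mm high, foot at 43 mm and top at 105 mm above the table. Origin: centre of the handle's foot; axes as the run unit. It moves with the slide and can be gripped from above by both pairs of faces.
- handle_grip (a point): grip point on the middle line of the handle, 83 mm above the table; the slide below is free from 43 mm up.
- pointer (a point): red pointer of the slide, on the left (+y) side of the unit, 42 mm above the table. It moves with the slide; at home it lies level with the handle along the rail.
- mark (a point): middle of the green mark clip on the left (+y) side rail, 41 mm above the table; the green is 16 mm long along the rail. It is clipped at a place 30 to 60 mm from the pointer's home, in the pull direction. Axes as the run unit (x along the rail).
- line_reel: white reel, 46 mm in diameter, 33 mm high; leave alone. Origin: centre of its underside.
- bolt_1: steel bolt standing on its head, 29 x 26 x 70 mm; leave alone. Origin: centre of its underside.
- nut_3: rusty nut lying flat, 34 x 32 x 14 mm; leave alone. Origin: centre of its underside.
Mind the look-alikes: they are no part of the job. Of the things like the stop_box, leave any that is purple; of the rest the smaller one is meant.

How it is judged:
By the outcome, as a careful person would: the job done as asked, in the order asked, and still so for the second after the job is handed in, while the arm keeps its last pose, push and grip.
It also fails if it takes over 51 s, if anything falls off the work surface, if the arm or the gripper's body presses on something with over 40 N, if the wrist force passes 120 N, or if a joint passes its speed limit or range.

ROBOT

A 6-joint arm with a two-finger parallel gripper is mounted at the origin on the work surface; the furniture and walls round the work are solid. World frame = base frame: x ahead of the robot, y to its left, z up, the work surface at z = 0. Lengths are in m, angles in rad, forces in N, time in s.
With the tool pointing down it reaches from about 0.225 to 0.875 m from the base axis. Payload 3.4 kg.
Tool frame: the origin (TCP) lies on the centre line of the jaws, within the pads' length; the fingertips stand 17 mm ahead of it and the grasp point (between the pads) lies 2 mm behind it (manip.finger_overhang is the distance from the TCP to the fingertips, in m); y points along the fingers, x is the direction in which the jaws open and shut, and the axes are right-handed (so a half turn about y gives the same grasp; the last joint's range is limited). The gripper opens to 85 mm and grips with 20 to 120 N. Pads are 22 mm wide; open, the fingers measure 114 mm over their backs; the gripper's body (76 mm by 85 mm) begins 54 mm behind the grasp point. The pads swing forward as they close: fully open they stand 13 mm farther back than shut.
Start: joints at [-0.121, 0.276, 1.505, -0, 1.361, -0.121], TCP at [0.575, -0, 0.248] pointing down, gripper open.
Joint ranges: [-2.89, 2.89], [-0.75, 2.08], [0.22, 2.7], [-1.18, 4.32], [0.11, 2.71], [-2.7, 2.7]. Speed limits (rad/s): [2.57, 2.57, 3.14, 3.14, 3.14, 3.14].

INTERFACE

Orientations are given as a unit quaternion [w, x, y, z].
In Python, from rig import manip gives the robot as it stands.
- The arm moves only by the tool arm_command, never from a script. Its argument "commands" is a list of rows, each a list of 3 entries, a list of its own where there are three numbers: the finger opening in cm, from 0 to 8.54, then the shift along the world's x, y, z in cm, then the turn about the world's z in rad. A call has 1 to 12 rows; each row shifts and turns the commanded pose from where the row before left it; what a row does not reach is not made up. A row lasts 1/10 s, in which the tool goes at most 50 mm and 8.59 degrees, less where a joint would pass 70% of its speed; a pose out of reach is approached as far as the arm can. A call with a gripper value outside its range is refused whole. The fingers move at their own pace and stop on an object; "grip_force" is the grip in N (left out, the last holds). Time passes only in rows, so rows that do not move let the fingers close. It gives the time, the measured TCP pose, the force and the opening at its end, in the units of the state.
- manip.get_state(): the state, without advancing time (a new reading comes with each control period).
- manip.get_image(name): name is "scene" or "side" or "wrist"; returns a dict with "pixels" (480x640x3 uint8, red, green, blue), "range_z" (480x640 float32, m along the optical axis (not along the pixel's ray), 0 where there is no reading), "intrinsics" (3x3 intrinsics, pixels), "R" (3x3) and "t" (3): a world point X has camera coordinates R X + t. Camera axes: x right, y down, z forward; pixel columns grow to the right and rows downward; lengths in m; the calibration is good to about 2 mm. A picture is of the moment at which its call begins.
- manip.sign_off(): hands the job in, once; it reports no verdict.
The state is a dict: "clock": time; "qpos": joint angles; "qd": joint speeds; "effort": joint torques, N m; "position": TCP position; "ee_rot": TCP orientation; "contact_force": force on the tool from outside, world axes, zero at the start; "moment": the same for the moment, N m; "width": finger opening in m.
Only numpy, scipy, OpenCV 4.12 (cv2) and the standard library are available. Lean on these libraries where they do the work, as an engineer would, in place of code of your own. Each camera call takes 0.05 s, during which the arm holds its last target.

## Working session

There is one attempt and no reset: what is moved stays moved. The work goes in short steps, Python scripts to look and compute and a tool call to move; the robot and the scene stay as the last step left them, time stands still between calls to the robot, and variables do not carry over. Pictures are saved under pics/ and viewed, and the job is handed in when it is done.

Besides the shell and the picture viewer there is one more tool, called by a JSON object that holds its "name" and its "arguments". arm_command: Moves the arm, as the interface text tells. Its arguments: {"type":"object","properties":{"commands":{"type":"array"},"grip_force":{"type":"number"}},"required":["commands"]}

```bash
mkdir -p pics; ls; cat > h.py <<'E'
import numpy as np, cv2, pickle
from rig import manip
def grab(name,tag):
    im=manip.get_image(name)
    cv2.imwrite(f'pics/{tag}.png',im['pixels'][:,:,::-1])
    pickle.dump(im,open(f'pics/{tag}.pkl','wb'))
    return im
def load(tag): return pickle.load(open(f'pics/{tag}.pkl','rb'))
def world(im,u,v,z=None):
    K=im['intrinsics'];R=im['R'];t=im['t']
    r=np.linalg.inv(K)@np.array([u,v,1.])
    if z is None:
        d=im['range_z'][int(round(v)),int(round(u))]
        return R.T@(r*d-t)
    o=-R.T@t; d=R.T@r
    return o+d*(z-o[2])/d[2]
def proj(im,X):
    c=im['R']@np.array(X)+im['t'];p=im['intrinsics']@c
    return p[:2]/p[2]
E
python3 - <<'E'
from h import *
grab('scene','scene0');grab('side','side0')
s=manip.get_state();print(s); print(manip.finger_overhang)
E
```

```text
pics
{'clock': 0.1, 'qpos': array([-1.20971021e-01,  2.76509517e-01,  1.50603264e+00, -2.95707885e-05,
        1.36070557e+00, -1.21017803e-01]), 'qd': array([ 3.63593861e-04, -2.95720596e-05, -1.22144992e-03,  6.07334307e-04,
        2.35226733e-03, -9.65387405e-04]), 'effort': array([ 1.55745878e-03, -4.17697620e+01, -2.46405226e+01, -1.74112388e-04,
        5.80947395e-03,  2.85749664e-07]), 'position': array([5.74539123e-01, 5.71766206e-05, 2.47528472e-01]), 'ee_rot': array([ 7.07167018e-01, -7.07046059e-01,  5.63382881e-04,  6.00840512e-04]), 'contact_force': array([0.24337811, 0.2354859 , 0.20293977]), 'moment': array([ 0.04347153, -0.01166478, -0.01531134]), 'width': 0.08543697343659867}
0.017
```

View pics/scene0.png

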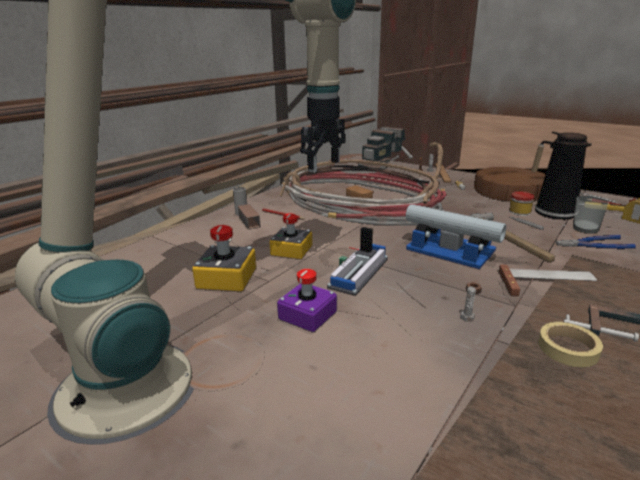

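View pics/side0.png

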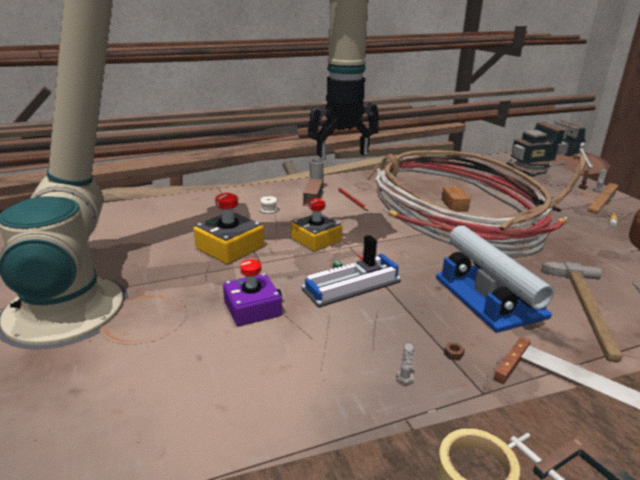

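```bash
python3 - <<'E'
from h import *
a=load('scene0');b=load('side0')
for im,n,pts in ((a,'scene',[(221,230),(291,218),(307,273),(366,232),(300,235),(240,262)]),(b,'side',[(227,199),(318,204),(251,266),(370,240),(316,229),(230,240)])):
    print(n,-im['R'].T@im['t'])
    for p in pts: print(p,world(im,*p).round(3))
for im,n,c in ((a,'s',(320,245)),(b,'d',(340,250))):
    x,y=c;cr=im['pixels'][y-60:y+60,x-80:x+80,::-1]
    cv2.imwrite(f'pics/crop_{n}.png',cv2.resize(cr,None,fx=5,fy=5,interpolation=cv2.INTER_CUBIC))
E
```

```text
scene [-0.26797199 -0.61001092  0.53087361]
(221, 230) [0.34  0.119 0.134]
(291, 218) [0.55  0.09  0.099]
(307, 273) [ 0.334 -0.129  0.104]
(366, 232) [ 0.589 -0.112  0.095]
(300, 235) [0.571 0.08  0.046]
(240, 262) [0.351 0.079 0.06 ]
side [ 0.15569847 -0.92108196  0.58446791]
(227, 199) [0.349 0.113 0.133]
(318, 204) [0.555 0.083 0.103]
(251, 266) [ 0.337 -0.137  0.104]
(370, 240) [ 0.588 -0.121  0.105]
(316, 229) [0.542 0.061 0.051]
(230, 240) [0.339 0.06  0.058]
```

View pics/crop_s.png

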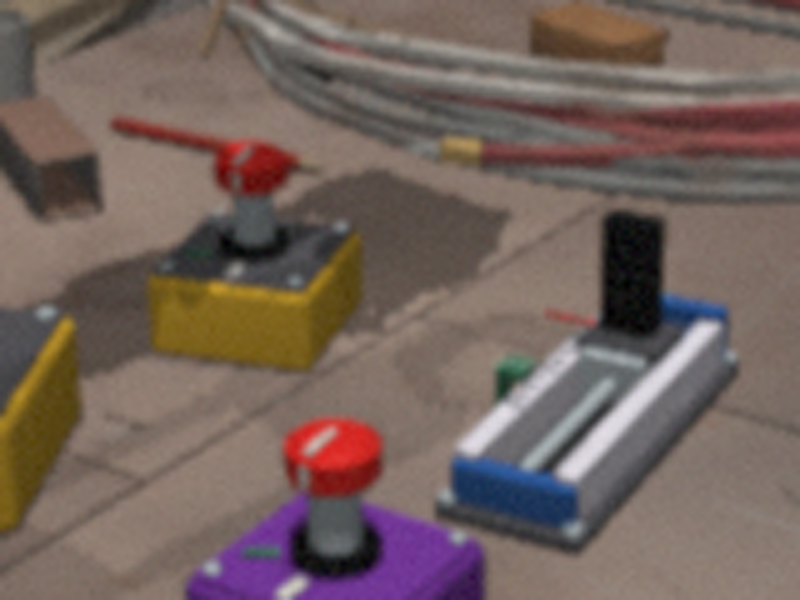

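View pics/crop_d.png

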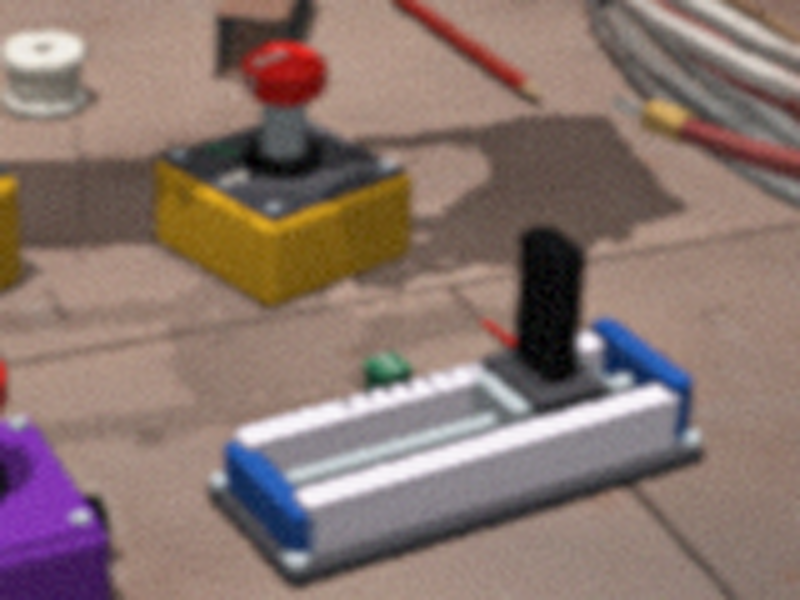

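The small yellow box (scene px ~ (291,240), cap top at z≈0.10) is the right one: the larger yellow one has its cap at z≈0.133. The run unit's handle is near (0.59,-0.115). Next, the wrist camera.

```bash
python3 - <<'E'
from h import *
im=grab('wrist','wrist0'); print(-im['R'].T@im['t'],im['R'].round(2))
E
```

```text
[0.574415   0.08241826 0.37385052] [[ 1.    0.   -0.  ]
 [ 0.   -0.95  0.32]
 [-0.   -0.32 -0.95]]
```

View pics/wrist0.png

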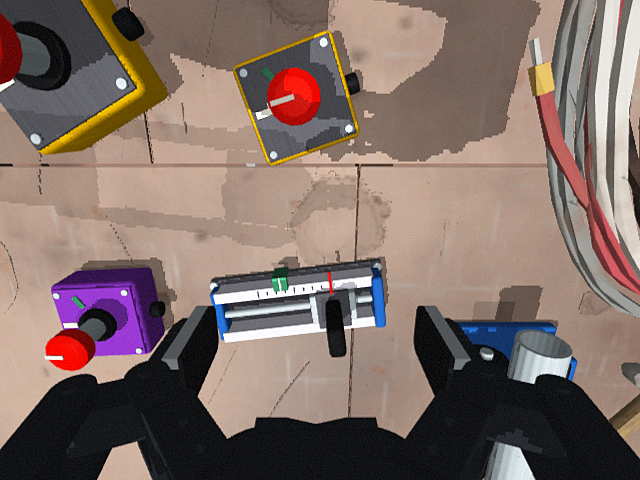

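```bash
python3 - <<'E'
from h import *
im=load('wrist0'); P=im['pixels'].astype(int)
for (x,y,w,h,n) in ((220,20,150,150,'box'),(200,250,200,115,'rail')):
    cv2.imwrite(f'pics/c_{n}.png',cv2.resize(im['pixels'][y:y+h,x:x+w,::-1],None,fx=4,fy=4,interpolation=cv2.INTER_CUBIC))
r=(P[:,:,0]>150)&(P[:,:,1]<70)&(P[:,:,2]<70)
sub=np.zeros_like(r);sub[50:140,250:340]=r[50:140,250:340]
pts=np.argwhere(sub)[:,::-1].astype(np.float32)
(c,rad)=cv2.minEnclosingCircle(pts);print('cap circle',c,rad,world(im,*c,z=.1), world(im,c[0]+rad,c[1],z=.1)-world(im,*c,z=.1))
print(world(im,290,92),world(im,300,96))
E
```

```text
cap circle (294.2694396972656, 95.67002868652344) 28.72231101989746 [0.55800365 0.10152868 0.1       ] [2.11198006e-02 5.00787046e-06 0.00000000e+00]
[0.55529098 0.10360896 0.10518785] [0.56243734 0.10096061 0.104994  ]
```

View pics/c_box.png

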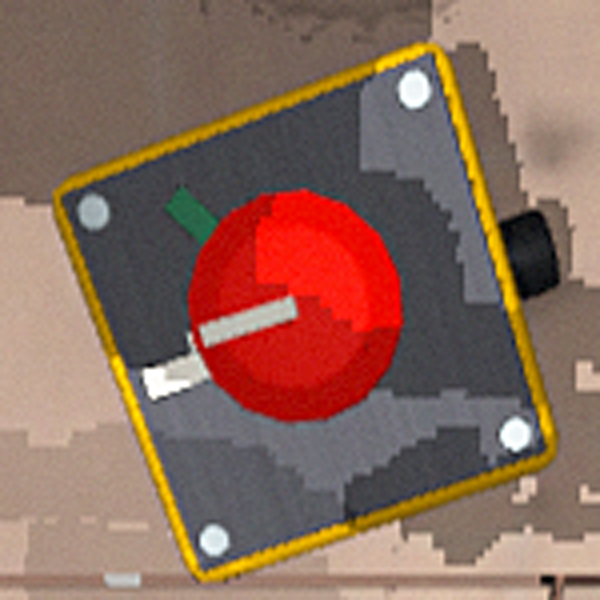

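View pics/c_rail.png

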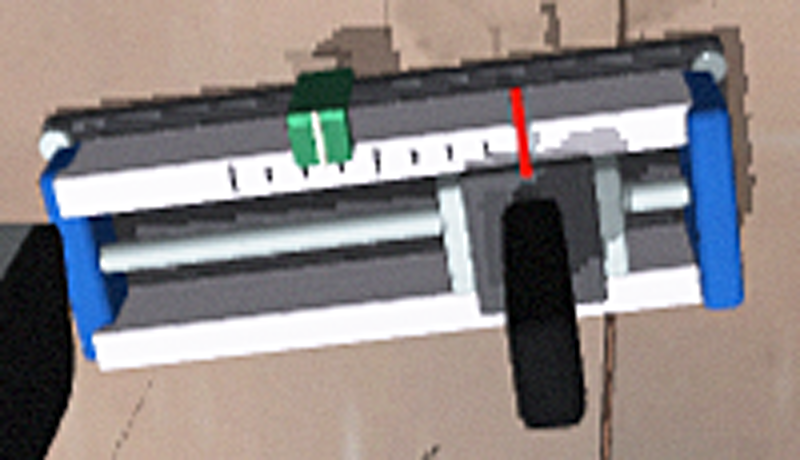

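```bash
python3 - <<'E'
from h import *
im=load('wrist0')
K=im['intrinsics'];v,u=np.mgrid[0:480,0:640];d=im['range_z']
C=np.stack([(u-K[0,2])/K[0,0]*d,(v-K[1,2])/K[1,1]*d,d],-1)
W=(C-im['t'])@im['R']
P=im['pixels'].astype(int)
red=(P[...,0]>140)&(P[...,1]<90)
m=(W[...,2]>.1025)&(W[...,2]<.112)&(np.hypot(W[...,0]-.558,W[...,1]-.1)<.04)
q=W[m];print('cap top',q.mean(0),(q.min(0)+q.max(0))/2,np.ptp(q,axis=0),len(q))
m=(W[...,2]>.0)&(W[...,2]>.102)&(W[...,2]<.110)&(np.hypot(W[...,0]-.589,W[...,1]+.115)<.04)
q=W[m];print('handle top',q.mean(0),(q.min(0)+q.max(0))/2,np.ptp(q,axis=0),len(q)); print(cv2.minAreaRect(q[:,:2].astype(np.float32)*1000))
f=lambda x,y:(200+x/4,250+y/4)
for n,p,z in (('ptip',(515,90),.042),('pin',(527,178),.042),('mark',(319,138),.045),('mkL1',(288,115),.046),('mkR1',(346,110),.046),('mkL2',(300,165),.046),('mkR2',(350,160),.046),('railL',(55,180),.036),('railR',(690,105),.036),('railL2',(95,335),.036),('railR2',(700,266),.036)):
    a=f(*p); print(n,world(im,*a,z=z).round(4),world(im,*a).round(4))
E
```

```text
cap top [0.55727144 0.10049806 0.10473278] [0.55745613 0.10069436 0.10546485] [0.03599634 0.03643235 0.00592841] 1919
handle top [ 0.59263065 -0.10847325  0.10500768] [ 0.59265483 -0.10924356  0.10459166] [0.0169982  0.02988054 0.00516077] 463
((592.7074584960938, -109.45479583740234), (15.879051208496094, 29.640085220336914), 7.736076354980469)
ptip [ 0.5874 -0.0662  0.042 ] [ 0.5873 -0.0653  0.0442]
pin [ 0.5909 -0.092   0.042 ] [ 0.5908 -0.0908  0.0442]
mark [ 0.5358 -0.0787  0.045 ] [ 0.5354 -0.0804  0.0416]
mkL1 [ 0.5281 -0.0716  0.046 ] [ 0.5274 -0.0738  0.0413]
mkR1 [ 0.5433 -0.0702  0.046 ] [ 0.5425 -0.0739  0.0381]
mkL2 [ 0.5307 -0.0861  0.046 ] [ 0.53   -0.0888  0.0409]
mkR2 [ 0.5439 -0.0847  0.046 ] [ 0.543  -0.09    0.0354]
railL [ 0.4621 -0.096   0.036 ] [ 0.4613 -0.0973  0.0335]
railR [ 0.6346 -0.0732  0.036 ] [ 0.635  -0.0741  0.034 ]
railL2 [ 0.4689 -0.1452  0.036 ] [ 0.4684 -0.1462  0.0345]
railR2 [ 0.64   -0.1225  0.036 ] [ 0.6391 -0.1197  0.0406]
```

{"name": "arm_command", "arguments": {"commands": [[0,[-0.6,3.4,0],0],[0,[-0.6,3.4,0],0],[0,[-0.5,3.25,0],0],[0,[0,0,-3],0],[0,[0,0,-3],0],[0,[0,0,-3],0],[0,[0,0,-1],0],[0,[0,0,0],0],[0,[0,0,0],0]], "grip_force": 40}}

```text
clock: 1.05
position: [0.5589, 0.1004, 0.1493]
ee_rot: [0.707, -0.707, -0.001, -0.001]
contact_force: [-0.1, 0.1, 0.9]
width: 0.0002
```

```bash
python3 - <<'E'
from h import *
grab('side','side1');im=grab('wrist','wrist1')
print(manip.get_state()['position'],manip.get_state()['contact_force'],manip.get_state()['clock'])
E
```

```text
[0.55931622 0.10044598 0.14997091] [0.23456859 0.14345852 0.34982772] 1.15
```

View pics/wrist1.png

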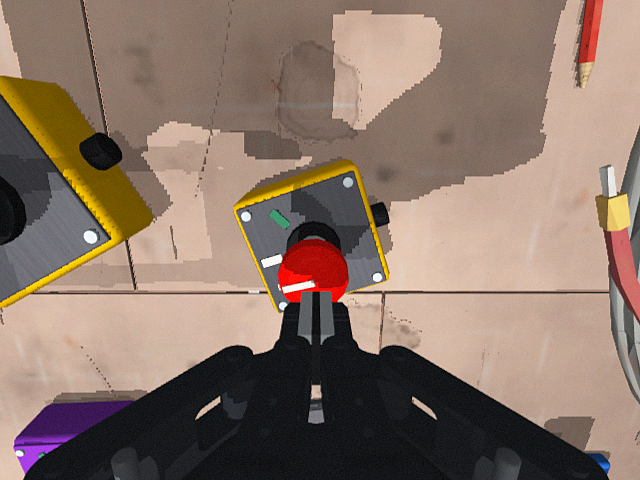

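The closed fingertips (px ~316,300) stand over the cap (centre px ~314,272, seen obliquely). I nudge x by -2 mm and press in steps.

{"name": "arm_command", "arguments": {"commands": [[0,[-0.2,0,-1.5],0],[0,[0,0,-1],0],[0,[0,0,-0.5],0],[0,[0,0,-0.4],0],[0,[0,0,-0.3],0],[0,[0,0,-0.1],0],[0,[0,0,0],0]]}}

```text
clock: 1.85
position: [0.5565, 0.1005, 0.1135]
ee_rot: [-0.707, 0.707, 0.001, 0.001]
contact_force: [-5.1, -0.2, 17.4]
width: 0.0003
```

```bash
python3 - <<'E'
from h import *
im=grab('side','side2');s=manip.get_state();print(s['position'],s['contact_force'])
o=np.hstack([load(t)['pixels'][160:270,250:400,::-1] for t in ('side1','side2')])
cv2.imwrite('pics/cmp.png',cv2.resize(o,None,fx=2.6,fy=2.6,interpolation=cv2.INTER_CUBIC))
E
```

```text
[0.55656624 0.1004703  0.11349672] [-5.51577329 -0.1837228  17.53185538]
```

View pics/cmp.png

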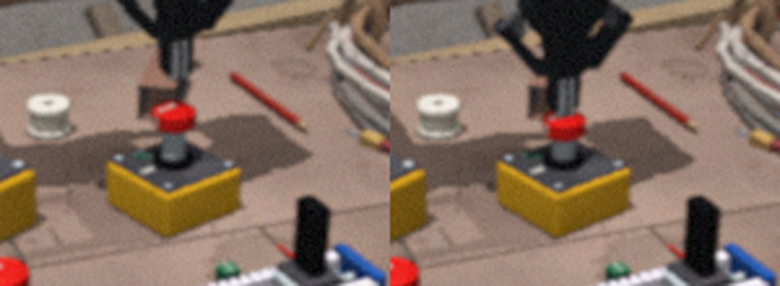

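Cap went down (px row 117→127 in the crops, force 17.5 N at ~8 mm, beyond the 7 N spring: at its stop). Now release, open, pre-turn anticlockwise.

{"name": "arm_command", "arguments": {"commands": [[0,[0,0,1],0],[0,[0,0,2],0],[7,[0,0,1],0.12],[7,[0,0,0],0.13],[7,[0,0,0],0.13],[7,[0,0,0],0.12],[7,[0,0,0],0],[7,[0,0,0],0],[7,[0,0,0],0]]}}

```text
clock: 2.8
position: [0.5561, 0.1005, 0.1503]
ee_rot: [0.685, -0.685, -0.174, 0.174]
contact_force: [0.1, -0.2, -0.8]
width: 0.0703
```

```bash
python3 - <<'E'
from h import *
grab('side','side3');im=grab('wrist','wrist3')
s=manip.get_state();print(s['position'],s['contact_force'],s['qpos'],s['width'])
P=im['pixels'].astype(int)
K=im['intrinsics'];v,u=np.mgrid[0:480,0:640];d=im['range_z']
C=np.stack([(u-K[0,2])/K[0,0]*d,(v-K[1,2])/K[1,1]*d,d],-1)
W=(C-im['t'])@im['R']
m=(W[...,2]>.1)&(W[...,2]<.112)&(np.hypot(W[...,0]-.558,W[...,1]-.1)<.03)&(P[...,0]>110)
q=W[m];print('cap top',q.mean(0),(q.min(0)+q.max(0))/2,np.ptp(q,axis=0),np.median(q[:,2]))
E
```

```text
[0.55604309 0.10049704 0.15026123] [ 0.09274933 -0.60472056  0.20259842] [ 5.56319757e-02  3.32687243e-01  1.67867509e+00  7.55387366e-05
  1.13026156e+00 -4.43356266e-01] 0.06978142509220085
cap top [0.55638826 0.10232028 0.10397197] [0.55735183 0.10064377 0.10399419] [0.0394206  0.03977564 0.0079838 ] 0.10440168591674588
```

View pics/wrist3.png

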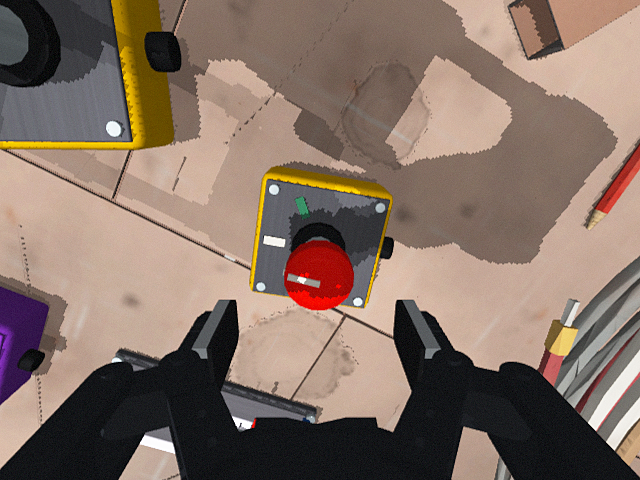

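Cap is up again (top at z 0.1044), centred between the open fingers. Descend and grip its sides.

{"name": "arm_command", "arguments": {"commands": [[7,[0.1,0,-2],0],[7,[0,0,-2],0],[7,[0,0,-1.5],0],[7,[0,0,-0.8],0],[3.5,[0,0,0],0],[3.5,[0,0,0],0],[3.5,[0,0,0],0],[3.5,[0,0,0],0],[3.5,[0,0,0],0],[3.5,[0,0,0],0]], "grip_force": 30}}

```text
clock: 3.9
position: [0.5577, 0.1006, 0.088]
ee_rot: [-0.685, 0.685, 0.176, -0.174]
contact_force: [-0.3, 0.3, 2.2]
width: 0.0386
```

```bash
python3 - <<'E'
from h import *
grab('side','side4');im=grab('wrist','wrist4')
s=manip.get_state();print(s['position'],s['contact_force'],s['moment'],s['width'])
o=np.hstack([cv2.resize(load('side4')['pixels'][130:270,240:400,::-1],(400,350)),cv2.resize(im['pixels'][180:430,170:455,::-1],(400,350))])
cv2.imwrite('pics/cmp4.png',o)
E
```

```text
[0.55772425 0.10061136 0.08797553] [1.49496066 0.99227974 2.22257795] [ 0.11908519 -0.13965739  0.00259612] 0.03827483187572254
```

View pics/cmp4.png

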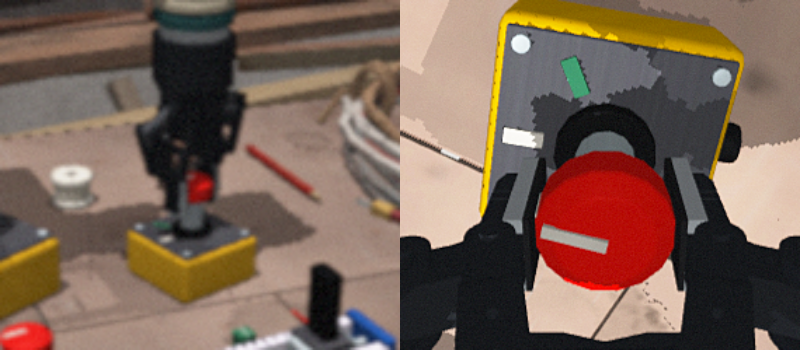

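Pads are on the cap's sides (opening 38 mm). Turn clockwise.

{"name": "arm_command", "arguments": {"commands": [[3.5,[0,0,0],-0.1],[3.5,[0,0,0],-0.12],[3.5,[0,0,0],-0.12],[3.5,[0,0,0],-0.12],[3.5,[0,0,0],-0.12],[3.5,[0,0,0],-0.12],[3.5,[0,0,0],-0.12],[3.5,[0,0,0],-0.1],[3.5,[0,0,0],0],[3.5,[0,0,0],0]]}}

```text
clock: 5.0
position: [0.5579, 0.1006, 0.0878]
ee_rot: [0.692, -0.691, 0.146, -0.147]
contact_force: [2.4, 0.7, 1.6]
width: 0.0383
```

```bash
python3 - <<'E'
from h import *
im=grab('wrist','wrist5')
s=manip.get_state();print(s['position'],s['ee_rot'],s['contact_force'],s['moment'],s['width'])
cv2.imwrite('pics/c5.png',cv2.resize(im['pixels'][130:430,130:500,::-1],None,fx=2,fy=2))
E
```

```text
[0.55790842 0.10061135 0.0877676 ] [ 0.69192307 -0.69146263  0.14611476 -0.14755468] [1.87622969 0.76550213 1.80885074] [ 0.12595629 -0.3694793  -0.00688964] 0.0381620196238415
```

View pics/c5.png

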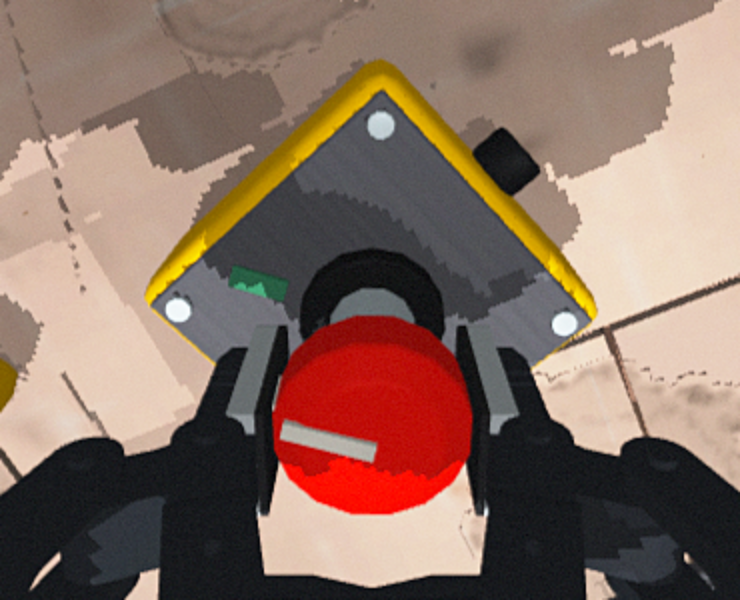

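The cap turned 0.92 rad with the gripper; no stop torque yet. Continue.

{"name": "arm_command", "arguments": {"commands": [[3.5,[0,0,0],-0.06],[3.5,[0,0,0],-0.06],[3.5,[0,0,0],-0.06],[3.5,[0,0,0],0],[3.5,[0,0,0],0]]}}

```text
clock: 5.55
position: [0.5577, 0.1003, 0.0876]
ee_rot: [-0.676, 0.676, -0.207, 0.209]
contact_force: [2.8, 0.2, 2.7]
width: 0.0387
```

```bash
python3 - <<'E'
from h import *
im=grab('wrist','wrist6')
s=manip.get_state();print(s['position'],s['ee_rot'],s['contact_force'],s['moment'],s['width'])
cv2.imwrite('pics/c6.png',cv2.resize(im['pixels'][130:430,130:500,::-1],None,fx=2,fy=2))
E
```

```text
[0.55770803 0.10028828 0.08753812] [-0.67573189  0.67581831 -0.20756935  0.20873664] [ 3.15027269 -0.57690329  2.69484852] [-0.00874143 -0.4962031   0.5979973 ] 0.038391572918856975
```

View pics/c6.png

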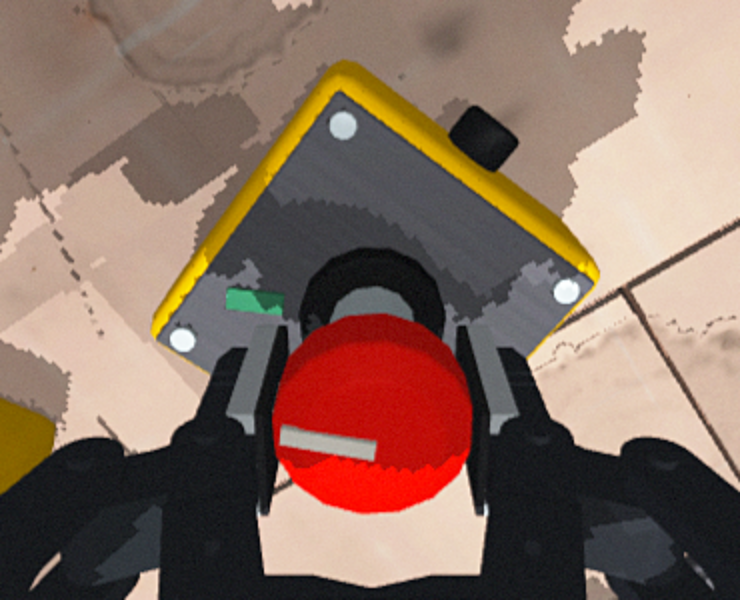

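Torque rose to 0.6 N m and the line is parallel with the green tick: it's on the stop. Release, rise, and check.

{"name": "arm_command", "arguments": {"commands": [[6.5,[0,0,0],0],[6.5,[0,0,0],0],[6.5,[0,0,0],0],[6.5,[0,0,2],0],[6.5,[0,0,3],0],[6.5,[0,0,3],0.1],[6.5,[0,0,0],0.13],[6.5,[0,0,0],0.13],[6.5,[0,0,0],0.13],[6.5,[0,0,0],0.13],[6.5,[0,0,0],0.11],[6.5,[0,0,0],0]]}}

```text
clock: 6.8
position: [0.5563, 0.1005, 0.1669]
ee_rot: [0.706, -0.706, -0.045, 0.046]
contact_force: [-0.2, -0.2, -0.4]
width: 0.0648
```

```bash
python3 - <<'E'
from h import *
im=grab('wrist','wrist7')
s=manip.get_state();print(s['position'],s['ee_rot'],s['contact_force'],s['moment'],s['width'])
cv2.imwrite('pics/c7.png',cv2.resize(im['pixels'][130:430,130:500,::-1],None,fx=2,fy=2))
E
```

```text
[0.5563807  0.10047249 0.16691978] [ 0.7057176  -0.70561746 -0.04458653  0.04559298] [0.24455519 0.23568705 0.81362168] [-0.05043343  0.00219317 -0.07768472] 0.06511381876854487
```

View pics/c7.png

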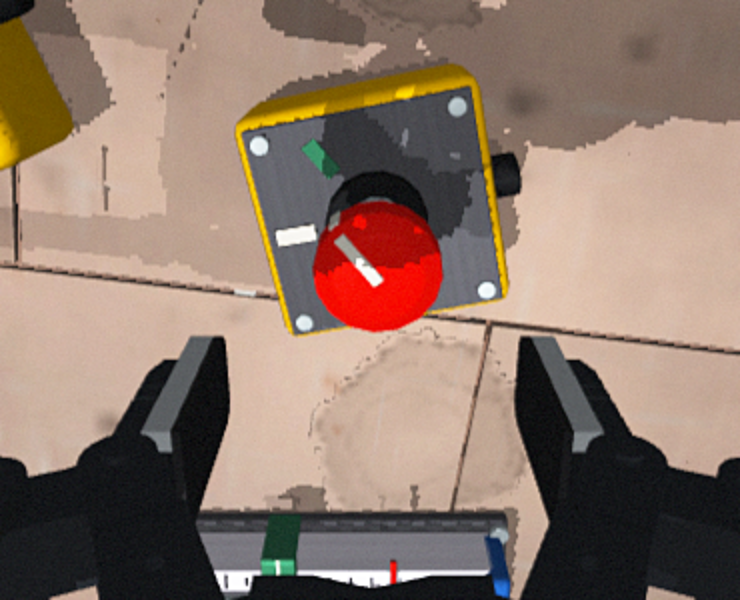

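```bash
python3 - <<'E'
from h import *
im=load('wrist7');f=lambda x,y:(130+x/2,130+y/2)
def ang(p,q,z):
    d=world(im,*f(*p),z=z)-world(im,*f(*q),z=z);return np.degrees(np.arctan2(d[1],d[0])),d
print('line',ang((343,238),(376,283),.105))
print('tick dir',ang((310,146),(333,174),.047))
c=np.array([.5574,.1006]);w=world(im,*f(320,158),z=.047)[:2]-c;print('tick from centre',np.degrees(np.arctan2(w[1],w[0])))
w=world(im,*f(343,238),z=.105)[:2]-c;print('line end from centre',np.degrees(np.arctan2(w[1],w[0])))
w=world(im,*f(295,236),z=.047)[:2]-c;print('white start from centre',np.degrees(np.arctan2(w[1],w[0])))
# edges
print('box edge',ang((475,90),(243,132),.046),ang((243,132),(292,330),.046))
E
```

```text
line (np.float64(131.49474001723127), array([-0.01139337,  0.01288024,  0.        ]))
tick dir (np.float64(135.3334647536227), array([-0.00948152,  0.00937179,  0.        ]))
tick from centre 139.43570635210338
line end from centre 134.60244519455472
white start from centre -158.8089204764806
box edge (np.float64(17.745373731746003), array([0.080834  , 0.02586797, 0.        ])) (np.float64(107.93988665460178), array([-0.02513024,  0.07761994,  0.        ]))
```

Line is at 131–135°, tick at 135–139° (world), i.e. at the stop; reset done. Now to the handle.

{"name": "arm_command", "arguments": {"commands": [[6.5,[0.6,-3.5,0],0],[6.5,[0.6,-3.5,0],0],[6.5,[0.6,-3.5,0],0],[6.5,[0.6,-3.5,0],0],[6.5,[0.6,-3.5,0],0],[6.5,[0.6,-3.5,0],0],[6.5,[0,0,0],0],[6.5,[0,0,0],0]]}}

```text
clock: 7.65
position: [0.5926, -0.1099, 0.1669]
ee_rot: [0.706, -0.705, -0.044, 0.045]
contact_force: [0.7, 0.3, 0.2]
width: 0.0649
```

```bash
python3 - <<'E'
from h import *
im=grab('wrist','wrist8')
s=manip.get_state();print(s['position'],s['ee_rot'],s['contact_force'],s['width'])
K=im['intrinsics'];v,u=np.mgrid[0:480,0:640];d=im['range_z']
C=np.stack([(u-K[0,2])/K[0,0]*d,(v-K[1,2])/K[1,1]*d,d],-1)
W=(C-im['t'])@im['R']
m=(W[...,2]>.102)&(W[...,2]<.110)&(np.hypot(W[...,0]-.592,W[...,1]+.11)<.03)
q=W[m];print((q.min(0)+q.max(0))/2);print(cv2.minAreaRect(q[:,:2].astype(np.float32)*1000))
E
```

```text
[ 0.59247114 -0.10901919  0.16694835] [ 0.70610874 -0.70520194 -0.04488763  0.04567023] [-1.11730527  0.66084557  1.07217628] 0.06530950434226221
[ 0.59294923 -0.10984576  0.10477846]
((592.8763427734375, -109.99856567382812), (15.858624458312988, 29.701725006103516), 7.696011066436768)
```

View pics/wrist8.png

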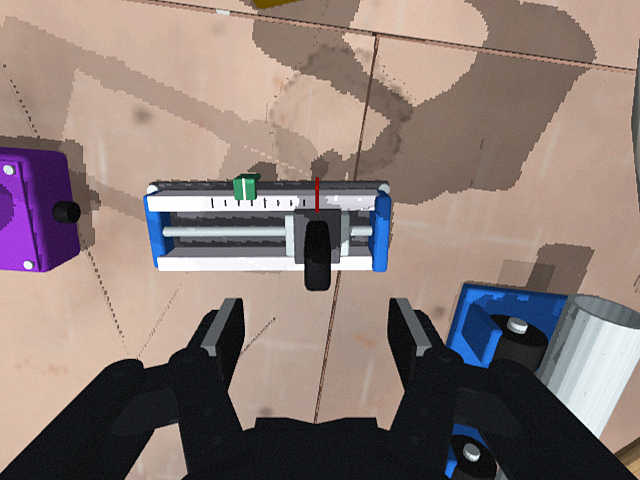

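Handle (px ~317,255) sits centred and square between the fingers. Descend and grip along the rail.

{"name": "arm_command", "arguments": {"commands": [[6.5,[0,0,-3],0],[6.5,[0,0,-3],0],[6.5,[0,0,-2],0],[6.5,[0,0,-0.6],0],[1,[0,0,0],0],[1,[0,0,0],0],[1,[0,0,0],0],[1,[0,0,0],0],[1,[0,0,0],0],[1,[0,0,0],0],[1,[0,0,0],0]], "grip_force": 60}}

```text
clock: 8.8
position: [0.5934, -0.1096, 0.0829]
ee_rot: [-0.705, 0.706, 0.047, -0.045]
contact_force: [-2.0, 1.4, 5.7]
width: 0.0154
```

```bash
python3 - <<'E'
from h import *
im=grab('wrist','wrist9');grab('side','side9')
s=manip.get_state();print(s['position'],s['contact_force'],s['width'])
E
```

```text
[ 0.59342579 -0.10958624  0.08287075] [-1.82527503  0.98818004  5.31288612] 0.015072696419245885
```

View pics/wrist9.png

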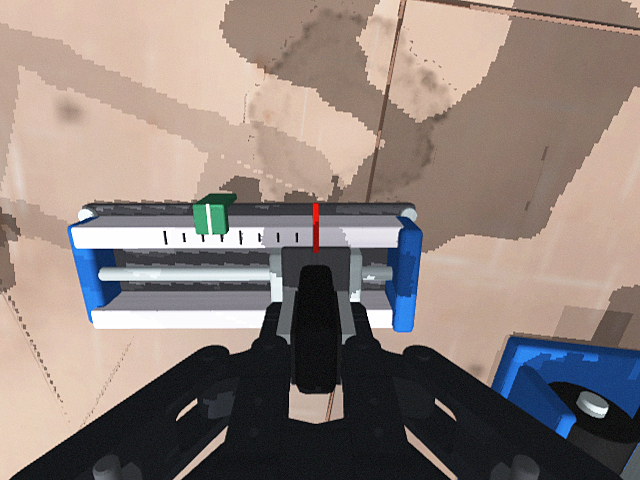

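{"name": "arm_command", "arguments": {"commands": [[1,[-0.85,-0.11,0],0],[1,[-0.85,-0.12,0],0],[1,[-0.85,-0.11,0],0],[1,[-0.85,-0.12,0],0],[1,[-0.85,-0.11,0],0],[1,[-0.85,-0.12,0],0],[1,[-0.1,0,0],0],[1,[0,0,0],0],[1,[0,0,0],0]]}}

```text
clock: 9.8
position: [0.5446, -0.1161, 0.0829]
ee_rot: [-0.706, 0.706, 0.049, -0.042]
contact_force: [7.9, 4.5, 1.8]
width: 0.015
```

```bash
python3 - <<'E'
from h import *
im=grab('wrist','wrist10');grab('side','side10')
s=manip.get_state();print(s['position'],s['contact_force'],s['width'])
cv2.imwrite('pics/c10.png',cv2.resize(im['pixels'][170:320,220:420,::-1],None,fx=4,fy=4,interpolation=cv2.INTER_CUBIC))
E
```

```text
[ 0.54469403 -0.11608178  0.0829161 ] [7.04994731 3.36469463 1.91939934] 0.01485025992626789
```

View pics/c10.png

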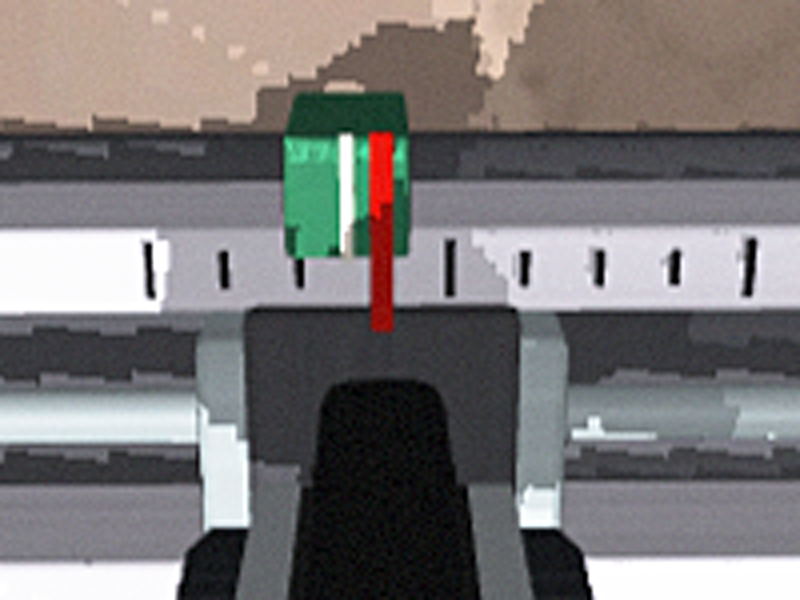

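White centre line of the mark at px 346, pointer at 381, with green 16 mm = 122 px: 4.6 mm more.

{"name": "arm_command", "arguments": {"commands": [[1,[-0.25,-0.03,0],0],[1,[-0.22,-0.03,0],0],[1,[0,0,0],0],[1,[0,0,0],0],[1,[0,0,0],0]]}}

```text
clock: 10.4
position: [0.5402, -0.1167, 0.0829]
ee_rot: [-0.705, 0.706, 0.049, -0.042]
contact_force: [7.2, 4.0, 2.9]
width: 0.0153
```

```bash
python3 - <<'E'
from h import *
im=grab('wrist','wrist11');grab('side','side11');grab('scene','scene11')
s=manip.get_state();print(s['position'],s['contact_force'],s['width'],s['clock'])
cv2.imwrite('pics/c11.png',cv2.resize(im['pixels'][170:320,220:420,::-1],None,fx=4,fy=4,interpolation=cv2.INTER_CUBIC))
o=np.hstack([cv2.resize(load(t)['pixels'][180:330,200:400,::-1],(400,300)) for t in('side11','scene11')]);cv2.imwrite('pics/o11.png',o)
E
```

```text
[ 0.54020553 -0.11669976  0.0828846 ] [7.60018575 4.31198543 2.23537091] 0.01555649373474257 10.55
```

View pics/c11.png

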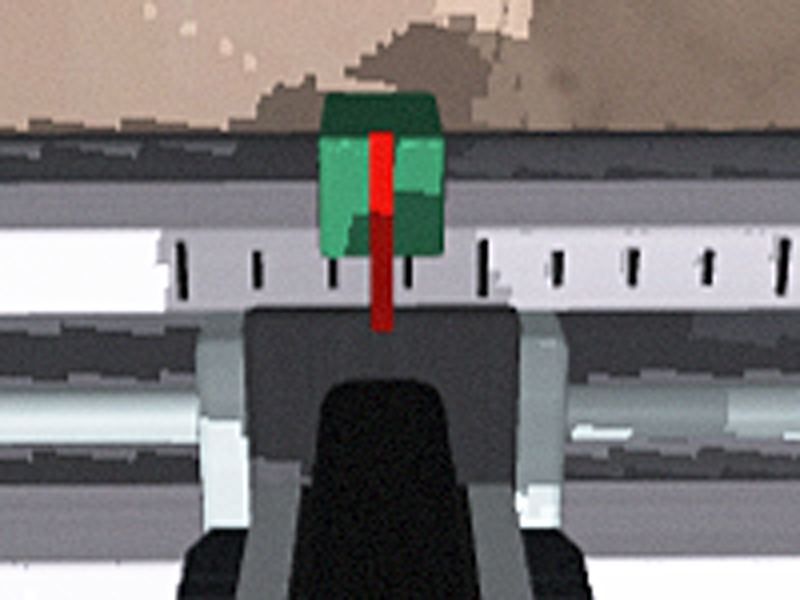

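View pics/o11.png

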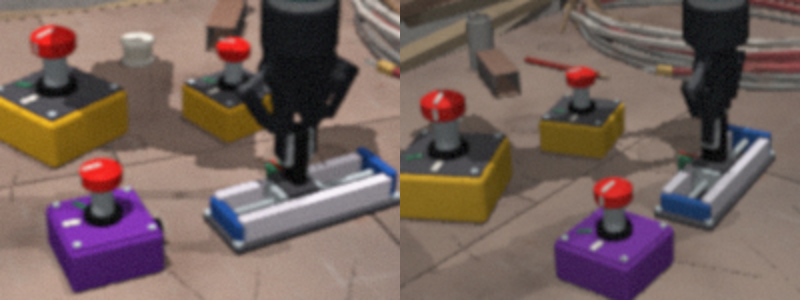

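The pointer (px 381) is centred on the green mark (320–443, middle 381.5) and covers its white line. The reset mushroom is up and the reel is undisturbed. Handing in while holding.

```bash
python3 - <<'E'
from h import *
print(manip.sign_off())
E
```

```text
the job is handed in; nothing more can be done
None
```

The job is done in the order asked and was handed in at about 10.6 s of the 51 s allowed; no verdict came back.

- **Stop test:** I pressed the mushroom of the small yellow box about 8 mm down with closed fingertips. The force reached 17.5 N, well above the 7 N spring, so it was on its end stop. After release the top was back at 104.4 mm.
- **Reset:** I gripped the cap and turned it clockwise about 1.05 rad, until the torque rose to 0.6 N m. The white line then stood at 131–135° and the green tick at 135–139°. The small difference is on the far side of the tick and within my pixel reading error, so I took it as fully reset.
- **Hold-to-run slide:** I gripped the handle along the rail at 60 N and pulled it about 53 mm. In the last wrist picture the pointer is at px 381 and the green mark runs from px 320 to 443 (middle 381.5), so the pointer covers its white line. The gripper is still holding the handle, opening about 15 mm.
- **Things to leave alone:** I did not touch the reel, the bolt or the nut. The last picture shows the reel still in place; the bolt and nut were outside its view.

No check failed.

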